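# Tighten the grain mill's brass nut with the adjustable wrench

### The job

The adjustable wrench hangs loosely on the brass nut of the green grain mill. Roll the knurled worm roll on top of the wrench clockwise (seen from above) until the jaws just fit the nut; then press the wrench's handle down, turning the nut with it, until the handle rests on the mill's rubber stop, and let go.

Things in the scene. Friction and masses are not known exactly. Their poses are not given: they have to be found in the camera images.
- roll (a point): Centre of the knurled steel worm roll, 26 mm across, 34 mm tall, red mark on top. Axes are the wrench's and do not spin: z up the roll's axis, y along the handle outward, x across its flat side. Head top 23 mm below, upper jaw top 13 mm below and 24 mm off towards -y. Clockwise from above closes the jaws, 5 mm/rad; drags 0.2 N m, stops hard at the nut after 0.85-1.15 rad, then slips in the grip.
- jaw (a joint): Travel of the steel lower jaw in m, growing as the jaws close: 0 fully open (8 mm loose on the nut), starts at 0.002 to 0.004, 0.008 when they just fit the 32 mm brass hexagon nut of the green mill. Stays where the roll leaves it.
- handle (a point): Press point on the top of the handle, 155 mm from the nut's axis. The bar is 12 mm wide, 18 mm high and ends 47 mm farther out; starts about level, 0.16 m above the table. y points out along it, z up from its top. The nut's level axis lies 155 mm back (-y) and 9 mm down (-z), along x. With the jaws fitted 3 to 6 N here swings it down; loose, it slips.
- nut (a joint): Angle of the brass nut about its level axis in rad, growing as the handle goes down: 0 with the handle level, starts between -0.12 and 0.08, about 0.5 when the handle rests on the rubber stop on the mill's foot. Stiff; stays where it is left.

How it is judged:
On the way, in this order (a step that is already met when the one before it is completed fails the run):
1. the worm is rolled until the jaws fit the nut, with the nut not yet turned (value of joint jaw above 0.0066 m and value of joint nut below 0.25 rad), for 0.2 s.
2. the nut is turned with the fitted wrench until the handle rests on the stop (value of joint jaw above 0.006 m and value of joint nut above 0.36 rad), for 0.2 s.
At the end, for the whole second after the job is handed in: Jaws still fitting the nut (jaw travel over 0.006, under 2 mm loose) and the nut at rest, turned to within about 8 degrees of the rubber stop (over 0.36 rad). On the way the jaws fitted (over 0.0066) before the nut was turned (still under 0.25) (all of step 2 and velocity of joint nut below 0.1 rad/s); the robot touches nothing.
It also fails if it takes over 48 s, if anything falls off the work surface, if the arm or the gripper's body presses on something with over 40 N, if the wrist force passes 120 N, or if a joint passes its speed limit or range.

### The arm

A 6-joint arm with a two-finger parallel gripper is mounted at the origin on the work surface. World frame = base frame: x ahead of the robot, y to its left, z up, the work surface at z = 0. Lengths are in m, angles in rad, forces in N, time in s.
With the tool pointing down it reaches from about 0.3 to 0.75 m from the base axis. Payload 8.5 kg.
Tool frame: the origin (TCP) lies on the mounting face of the last link; the fingertips stand 166 mm ahead of it and the grasp point (between the pads) lies 147 mm ahead of it; z points along the fingers, y is the direction in which the jaws open and shut (so a half turn about z gives the same grasp; the last joint's range is limited). The gripper opens to 88 mm and grips with 3 to 60 N. Pads are 18 mm wide; open, the fingers measure 123 mm over their backs; the gripper's body (75 mm by 187 mm) begins 45 mm behind the grasp point.
Start: joints at [0.947, 0.381, 1.297, -0, 1.464, -0.215], TCP at [0.219, 0.505, 0.405] pointing down, gripper open.
Joint ranges: [-3.11, 3.11], [-0.89, 2.33], [0.22, 2.48], [-1.42, 4.56], [0.17, 2.85], [-2.88, 2.88]. Speed limits (rad/s): [2.39, 2.39, 3.14, 3.14, 3.14, 3.14].

### API

Orientations are given as a unit quaternion [x, y, z, w].
In Python, from plant import env gives the robot as it stands.
- The arm moves only by the tool send_rows, never from a script. Its argument "targets" is a list of rows, each an object with "travel": the shift along the world's x, y, z scaled (see below), a list of three; "rot": the turn, a rotation vector about the world's x, y, z scaled (see below), a list of three; "jaw": the closure, from 0 (fully open) to 1 (shut). A call has 1 to 20 rows; each row is the pose to reach, as a shift and turn from the pose commanded when the call began, turning the shorter way round; what a row does not reach only later rows make up. The controller multiplies each number of a shift by 0.2 m and each number of a turn by 2 pi rad. A row lasts 1/8 s, in which the tool goes at most 62.5 mm and 10.7 degrees, less where a joint would pass 70% of its speed; a pose out of reach is approached as far as the arm can. A call with a number of a shift or a turn outside -1 to 1 is refused whole. A call with a gripper value outside its range is refused whole. The fingers move at their own pace and stop on an object; the grip force is fixed at half the most. Time passes only in rows, so rows that repeat a pose let the fingers close. It gives the time, the measured TCP pose, the force and the opening at its end, in the units of the state.
- env.sense(): the state, without advancing time (a new reading comes with each control period).
- env.grab_frame(name): name is "scene" or "top" or "wrist"; returns a dict with "frame" (384x512x3 uint8, blue, green, red), "fx", "fy", "cx", "cy" (pixels), "extrinsics" (4x4, takes a point from camera to world coordinates); the wrist camera has in their place "T_tool_cam" (4x4, takes a point from camera to tool coordinates, whose origin is the TCP and whose axes are the flange's). Camera axes: x right, y up, looking along -z (the intrinsics and any distortion apply to the point x, -y, -z); pixel columns grow to the right and rows downward; lengths in m; the calibration is good to about 2 mm. A picture is of the moment at which its call begins: read the wrist's pose just before it. There is no depth.
- env.finish_job(): hands the job in, once; it reports no verdict.
The state is a dict: "time_s": time; "joints": joint angles; "dq": joint speeds; "tau": joint torques, N m; "eef_pos": TCP position; "tcp_rot": TCP orientation; "ft_force": force on the tool from outside, world axes, zero at the start; "ft_torque": the same for the moment, N m; "width": opening from 0.0 (shut) to 1.0 (fully open).
Only numpy, scipy, OpenCV 4.12 (cv2) and the standard library are available. Lean on these libraries where they do the work, as an engineer would, in place of code of your own. Each camera call takes 0.05 s, during which the arm holds its last target.

## Working session

There is one attempt and no reset: what is moved stays moved. The work goes in short steps, Python scripts to look and compute and a tool call to move; the robot and the scene stay as the last step left them, time stands still between calls to the robot, and variables do not carry over. Pictures are saved under pics/ and viewed, and the job is handed in when it is done.

Besides the shell and the picture viewer there is one more tool, called after "Request:" by a JSON object that holds its "op" and its "data". send_rows: Moves the arm, as the interface text tells. Its arguments: {"type":"object","properties":{"targets":{"type":"array","items":{"type":"object","properties":{"travel":{"type":"array","items":{"type":"number","minimum":-1,"maximum":1}},"rot":{"type":"array","items":{"type":"number","minimum":-1,"maximum":1}},"jaw":{"type":"number"}}}}},"required":["targets"]}

```bash
ls; mkdir -p pics; cat > h.py <<'E'
import numpy as np, cv2
from plant import env
def snap(name,fn):
    s=env.sense(); f=env.grab_frame(name); cv2.imwrite('pics/'+fn,f['frame']); return s,f
E
python3 - <<'E'
from h import *
s=env.sense(); print(s)
for n in ['scene','top','wrist']:
    s,f=snap(n,n+'0.png'); print({k:(v if k!='frame' else v.shape) for k,v in f.items()})
np.set_printoptions(suppress=True)
E
```

```text
pics
{'time_s': 0.0, 'joints': array([ 9.46695146e-01,  3.81209318e-01,  1.29827148e+00, -1.80299629e-05,
        1.46357904e+00, -2.15302084e-01]), 'dq': array([-4.95526214e-06, -6.60552785e-04,  1.39947311e-04, -1.59123139e-03,
        6.49252880e-05, -5.92750181e-05]), 'tau': array([ 2.26023752e-05, -4.37920439e+01, -2.24563694e+01,  7.14641763e-02,
        3.51187529e-02, -1.60927357e-05]), 'eef_pos': array([0.2186082 , 0.50464178, 0.40412682]), 'tcp_rot': array([ 2.02978239e-01,  9.79182974e-01, -6.73574865e-04, -2.90744742e-04]), 'ft_force': array([0.07291202, 0.43785936, 0.49609736]), 'ft_torque': array([-0.0153589 , -0.03503433, -0.00804198]), 'width': 1.0008310058755727}
{'frame': (384, 512, 3), 'fx': 452.5325443872111, 'fy': 452.5325443872111, 'cx': 253.4858952916925, 'cy': 192.39084783544797, 'extrinsics': array([[ 0.73933184, -0.54307531,  0.39806738,  0.89883854],
       [ 0.67326001,  0.6054106 , -0.42449849, -0.39799033],
       [-0.01045956,  0.5818481 ,  0.81323022,  0.91688615],
       [ 0.        ,  0.        ,  0.        ,  1.        ]])}
{'frame': (384, 512, 3), 'fx': 438.244831890458, 'fy': 438.244831890458, 'cx': 258.3235730938711, 'cy': 192.66339630645982, 'extrinsics': array([[-0.18277432,  0.96301961, -0.19795649,  0.35630199],
       [-0.98315229, -0.17949457,  0.03454393,  0.00652773],
       [-0.00226564,  0.20093512,  0.97960193,  1.07940787],
       [ 0.        ,  0.        ,  0.        ,  1.        ]])}
{'frame': (384, 512, 3), 'fx': 275.073521498702, 'fy': 275.073521498702, 'cx': 255.7012389457482, 'cy': 186.0405967870252, 'T_tool_cam': array([[ 3.49136840e-04,  9.63186235e-01,  2.68834811e-01,
         6.92472869e-02],
       [ 9.99999911e-01, -2.73076816e-04, -3.20319299e-04,
         3.80021375e-04],
       [-2.35114585e-04,  2.68834899e-01, -9.63186245e-01,
         2.00701784e-02],
       [ 0.00000000e+00,  0.00000000e+00,  0.00000000e+00,
         1.00000000e+00]])}
```

View pics/scene0.png

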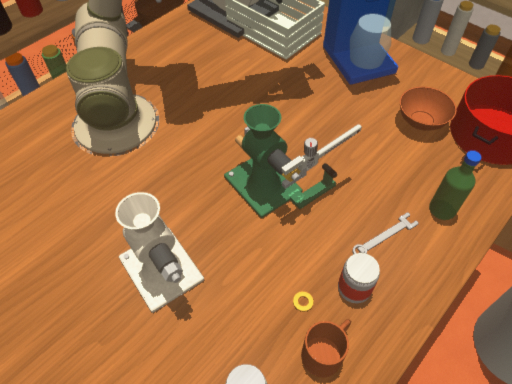

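View pics/top0.png

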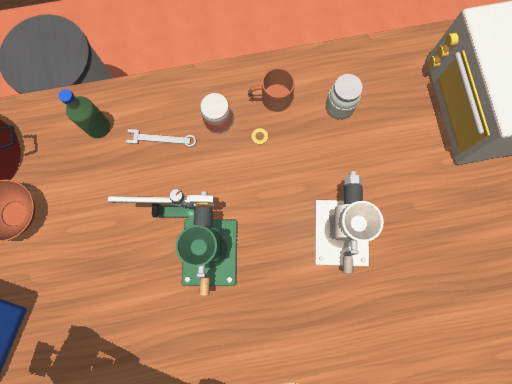

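View pics/wrist0.png

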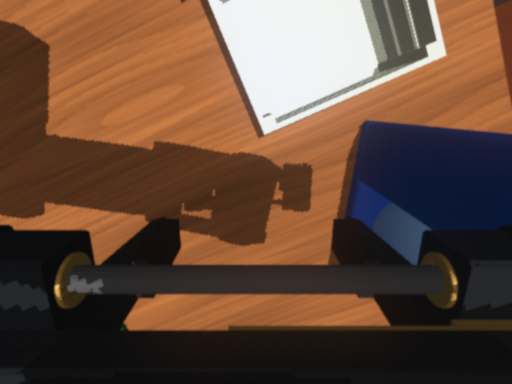

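The scene view shows the green mill at about (265,160), with the worm roll at about (311,147) and the handle running to (360,128). In the top view the roll is at about (176,196) and the handle end at about (110,199). I'll zoom in on both.

```bash
python3 - <<'E'
from h import *
a=cv2.imread('pics/scene0.png')[95:215,220:380]; b=cv2.imread('pics/top0.png')[170:300,95:255]
cv2.imwrite('pics/sz.png',cv2.resize(a,None,fx=5,fy=5,interpolation=cv2.INTER_CUBIC))
cv2.imwrite('pics/tz.png',cv2.resize(b[:90],None,fx=5,fy=5,interpolation=cv2.INTER_CUBIC))
E
```

```text
(no output)
```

View pics/sz.png

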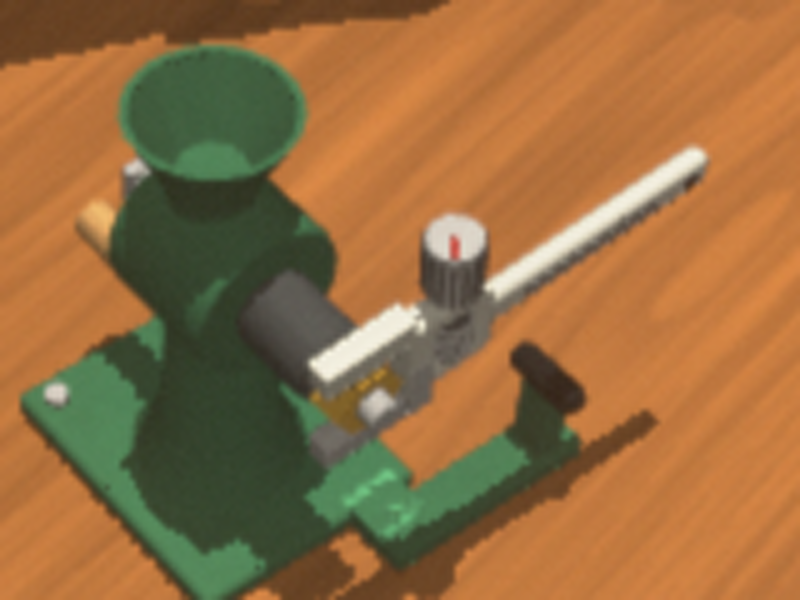

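View pics/tz.png

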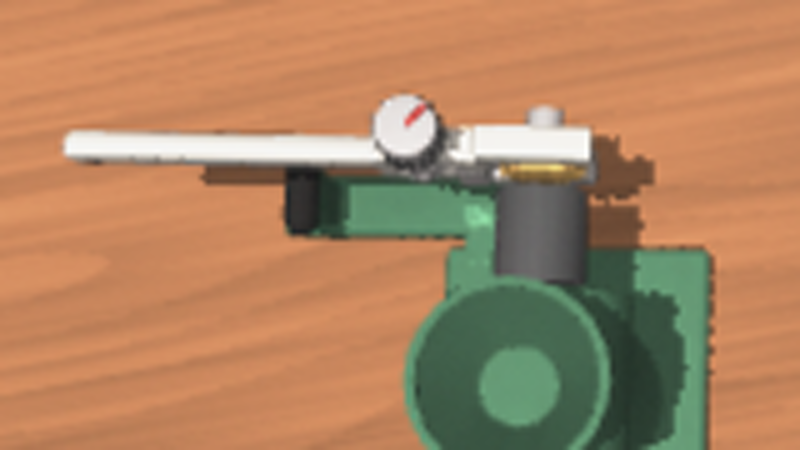

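```bash
cat >> h.py <<'E'
np.set_printoptions(suppress=True,precision=4)
CAM={}
def ray(f,u,v,T=None):
    T=f['extrinsics'] if T is None else T
    d=np.array([(u-f['cx'])/f['fx'],-(v-f['cy'])/f['fy'],-1.0])
    d=T[:3,:3]@d; return T[:3,3],d/np.linalg.norm(d)
def tri(rs):
    A=np.zeros((3,3));b=np.zeros(3)
    for o,d in rs:
        P=np.eye(3)-np.outer(d,d);A+=P;b+=P@o
    p=np.linalg.solve(A,b); return p,[float(np.linalg.norm((np.eye(3)-np.outer(d,d))@(p-o))) for o,d in rs]
def proj(f,p,T=None):
    T=f['extrinsics'] if T is None else T
    q=T[:3,:3].T@(np.asarray(p)-T[:3,3]); return f['cx']+f['fx']*q[0]/-q[2], f['cy']+f['fy']*q[1]/q[2]
def wT(s,f):
    from scipy.spatial.transform import Rotation as R
    M=np.eye(4);M[:3,:3]=R.from_quat(s['tcp_rot']).as_matrix();M[:3,3]=s['eef_pos'];return M@f['T_tool_cam']
E
python3 - <<'E'
from h import *
S=env.grab_frame('scene');T=env.grab_frame('top')
sc=lambda u,v:(220+(u+.5)/5-.5,95+(v+.5)/5-.5)
tp=lambda u,v:(95+(u+.5)/5-.5,170+(v+.5)/5-.5)
for n,a,b in [('rolltop',(455,240),(405,122)),('end',(697,157),(70,144)),('jawfarend',(318,372),(590,143)),('boltend',(377,403),(545,112)),('stop',(548,375),(303,175)),('hopper',(212,115),(507,375))]:
    print(n,*tri([ray(S,*sc(*a)),ray(T,*tp(*b))]))
E
```

```text
rolltop [0.5585 0.14   0.216 ] [8.182648781921467e-05, 8.182648781941497e-05]
end [0.5862 0.2882 0.1692] [6.290650799343262e-05, 6.290650799359502e-05]
jawfarend [0.544  0.0712 0.1808] [0.00040516566685854785, 0.0004051656668586358]
boltend [0.5643 0.0885 0.161 ] [0.0006345029579553097, 0.0006345029579552509]
stop [0.5753 0.2121 0.0734] [0.0006886834702129542, 0.0006886834702130959]
hopper [0.4486 0.1128 0.2352] [0.00026120214789983754, 0.0002612021478998707]
```

Request:
{"op": "send_rows", "data": {"targets": [{"travel": [0.0, 0.0, 0.2], "rot": [0, 0, 0], "jaw": 0}, {"travel": [0.2, -0.22, 0.2], "rot": [0, 0, 0.025], "jaw": 0}, {"travel": [0.4, -0.43, 0.2], "rot": [0, 0, 0.05], "jaw": 0}, {"travel": [0.6, -0.65, 0.2], "rot": [0, 0, 0.075], "jaw": 0}, {"travel": [0.8, -0.86, 0.2], "rot": [0, 0, 0.1], "jaw": 0}, {"travel": [0.85, -0.91, 0.2], "rot": [0, 0, 0.125], "jaw": 0}]}}

```text
time_s: 1.0
eef_pos: [0.3905, 0.3205, 0.4446]
tcp_rot: [-0.188, 0.982, -0.0, -0.0]
ft_force: [-1.4, -0.5, 0.7]
width: 0.999
```

Request:
{"op": "send_rows", "data": {"targets": [{"travel": [0.2, -0.22, 0.0], "rot": [0, 0, 0.025], "jaw": 0}, {"travel": [0.4, -0.43, 0.0], "rot": [0, 0, 0.05], "jaw": 0}, {"travel": [0.6, -0.65, 0], "rot": [0, 0, 0.075], "jaw": 0}, {"travel": [0.8, -0.86, 0], "rot": [0, 0, 0.1], "jaw": 0}, {"travel": [0.85, -0.91, 0], "rot": [0, 0, 0.106], "jaw": 0}, {"travel": [0.85, -0.91, 0], "rot": [0, 0, 0.106], "jaw": 0}, {"travel": [0.85, -0.91, 0], "rot": [0, 0, 0.106], "jaw": 0}]}}

```text
time_s: 1.88
eef_pos: [0.5581, 0.1413, 0.4448]
tcp_rot: [-0.498, 0.867, 0.0, -0.0]
ft_force: [-0.9, 0.3, 0.0]
width: 0.997
```

```bash
python3 - <<'E'
from h import *
s,f=snap('wrist','w1.png');print(s['time_s'],s['eef_pos'],s['tcp_rot'],s['joints'],s['ft_force'],s['ft_torque'])
print(proj(f,[.5585,.14,.216],wT(s,f)))
E
```

```text
1.875 [0.5581 0.1413 0.4448] [-0.498   0.8672  0.0001 -0.    ] [ 0.0425  0.4029  1.1459  0.0002  1.5929 -2.5709] [-0.9275  0.2512  0.0445] [0.0644 0.0717 0.0144]
(np.float64(253.94515328995178), np.float64(197.39911966108087))
```

View pics/w1.png

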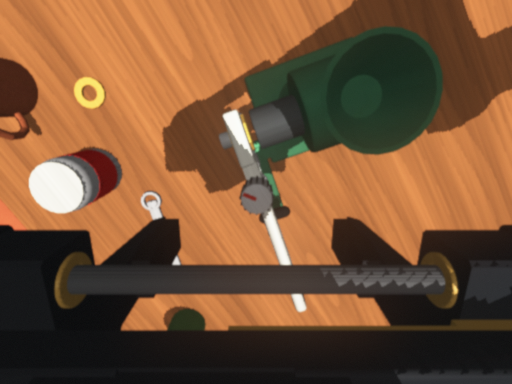

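The wrist view shows the roll top near (256,197), within 3 px of the predicted (254,197). The handle runs down to (300,305) and the jaw up to (232,115).

```bash
python3 - <<'E'
from h import *
a=cv2.imread('pics/w1.png')[95:315,200:330]
cv2.imwrite('pics/w1z.png',cv2.resize(a[:130],None,fx=5,fy=5,interpolation=cv2.INTER_CUBIC)[:600])
s=env.sense();f=env.grab_frame('wrist');T=wT(s,f)
hsv=cv2.cvtColor(f['frame'],cv2.COLOR_BGR2HSV)
print(hsv[185:210:3,240:275:3].tolist()[3])
E
```

```text
[[11, 145, 134], [3, 128, 118], [3, 169, 118], [4, 84, 121], [8, 34, 120], [8, 23, 124], [11, 22, 125], [11, 23, 123], [12, 21, 123], [10, 25, 121], [11, 25, 111], [59, 74, 104]]
```

View pics/w1z.png

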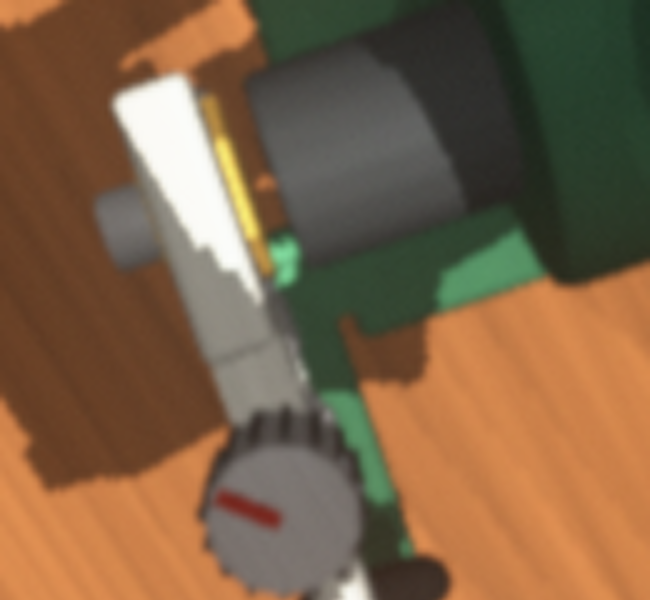

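```bash
python3 - <<'E'
from h import *
s=env.sense();f=env.grab_frame('wrist');T=wT(s,f);S=env.grab_frame('scene');Tp=env.grab_frame('top')
z=lambda u,v:(200+(u+.5)/5-.5,95+(v+.5)/5-.5)
sc=lambda u,v:(220+(u+.5)/5-.5,95+(v+.5)/5-.5)
tp=lambda u,v:(95+(u+.5)/5-.5,170+(v+.5)/5-.5)
def at(r,h): o,d=r; return o+d*(h-o[2])/d[2]
r=ray(f,*z(282,519),T)
print('roll@.216',at(r,.216), at(ray(S,*sc(455,240)),.216), at(ray(Tp,*tp(405,122)),.216))
print('3way',*tri([r,ray(S,*sc(455,240)),ray(Tp,*tp(405,122))]))
# upper jaw top
A=(at(ray(f,*z(115,100),T),.184)+at(ray(f,*z(188,75),T),.184))/2
B=(at(ray(f,*z(212,360),T),.186)+at(ray(f,*z(270,340),T),.186))/2
E=at(ray(f,300,307,T),.169)
print('jawfar',A,'jawnear',B,'end',E)
print('jaw corner3',tri([ray(f,*z(115,100),T),ray(S,*sc(318,375)),ray(Tp,*tp(590,130))]))
print('end tri',tri([ray(f,300,307,T),ray(S,*sc(697,157)),ray(Tp,*tp(70,144))]))
print(s['time_s'])
E
```

```text
roll@.216 [0.5575 0.1418 0.216 ] [0.5584 0.14   0.216 ] [0.5586 0.1401 0.216 ]
3way [0.5581 0.1409 0.2155] [0.001151013296442294, 0.0003900417669686683, 0.0008881203983153123]
jawfar [0.5433 0.0734 0.184 ] jawnear [0.553  0.1196 0.186 ] end [0.5866 0.2883 0.169 ]
jaw corner3 (array([0.5483, 0.0701, 0.1836]), [0.00237583065835864, 0.0023217343340566207, 0.0004965299761106026])
end tri (array([0.5863, 0.2881, 0.1693]), [0.000256516196500152, 4.974872515597241e-05, 0.00022465374938522695])
1.975
```

Request:
{"op": "send_rows", "data": {"targets": [{"travel": [0, 0, -0.12], "rot": [0, 0, 0], "jaw": 0.3}, {"travel": [0, 0, -0.24], "rot": [0, 0, 0], "jaw": 0.4}, {"travel": [0, 0, -0.36], "rot": [0, 0, 0], "jaw": 0.4}, {"travel": [0, 0, -0.44], "rot": [0, 0, 0], "jaw": 0.4}, {"travel": [0, 0, -0.44], "rot": [0, 0, 0], "jaw": 0.5}, {"travel": [0, 0, -0.44], "rot": [0, 0, 0], "jaw": 0.5}]}}

```text
time_s: 2.88
eef_pos: [0.5587, 0.1408, 0.3576]
tcp_rot: [-0.498, 0.867, -0.0, 0.001]
ft_force: [0.0, -0.3, 0.6]
width: 0.501
```

```bash
python3 - <<'E'
from h import *
s,f=snap('wrist','w2.png');print(s['time_s'],s['eef_pos'],s['tcp_rot'],s['ft_force'],s['ft_torque'],s['width'])
s,f=snap('scene','s2.png');cv2.imwrite('pics/s2z.png',cv2.resize(f['frame'][75:195,240:400],None,fx=5,fy=5,interpolation=cv2.INTER_CUBIC))
E
```

```text
2.875 [0.5587 0.1408 0.3576] [-0.4981  0.8671 -0.0003  0.0006] [ 0.0372 -0.2905  0.619 ] [0.0988 0.0748 0.0234] 0.5014144655432029
```

View pics/w2.png

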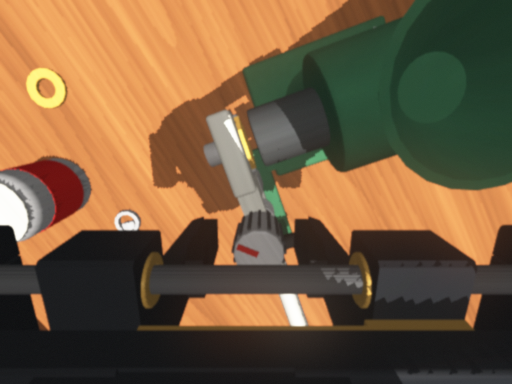

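View pics/s2z.png

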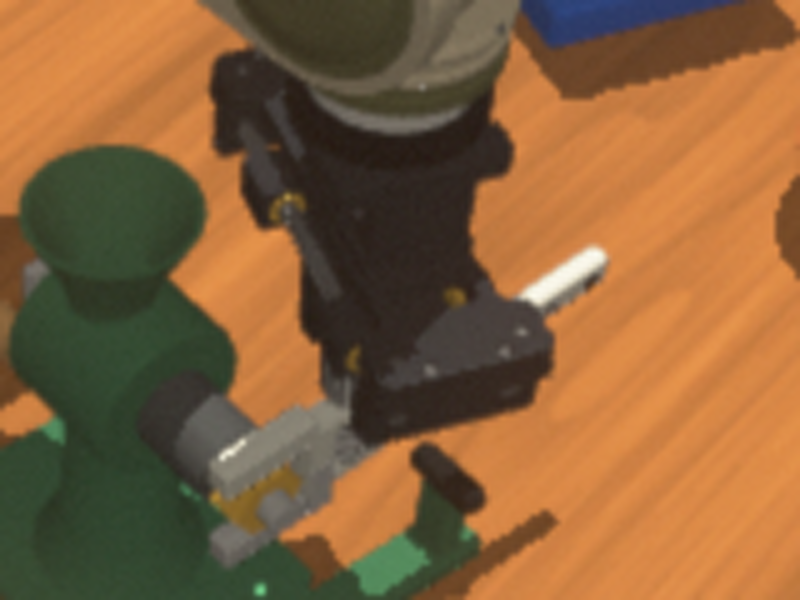

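The roll sits between the fingers, centred near column 260 against 256, so it is about 2 mm off. I'll correct for that while closing.

Request:
{"op": "send_rows", "data": {"targets": [{"travel": [-0.007, 0.004, 0], "rot": [0, 0, 0], "jaw": 0.6}, {"travel": [-0.007, 0.004, 0], "rot": [0, 0, 0], "jaw": 1}, {"travel": [-0.007, 0.004, 0], "rot": [0, 0, 0], "jaw": 1}, {"travel": [-0.007, 0.004, 0], "rot": [0, 0, 0], "jaw": 1}, {"travel": [-0.007, 0.004, 0], "rot": [0, 0, 0], "jaw": 1}]}}

```text
time_s: 3.6
eef_pos: [0.5572, 0.1415, 0.3569]
tcp_rot: [-0.498, 0.867, 0.0, 0.0]
ft_force: [-0.3, 1.2, 2.1]
width: 0.284
```

```bash
python3 - <<'E'
from h import *
s,f=snap('wrist','w3.png');print(s['time_s'],s['eef_pos'],s['tcp_rot'],s['ft_force'],s['ft_torque'],s['width'])
E
```

```text
3.6 [0.5572 0.1415 0.3569] [-0.498   0.8672  0.0001  0.0001] [-0.2918  1.2075  2.1094] [ 0.3077  0.2276 -0.0166] 0.2840608613368303
```

View pics/w3.png

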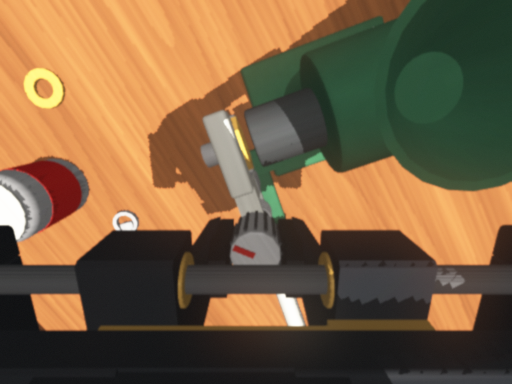

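The fingers closed on the roll at a 25 mm opening, so the grip is good. Now I'll roll it clockwise.

Request:
{"op": "send_rows", "data": {"targets": [{"travel": [0, 0, 0], "rot": [0, 0, -0.01], "jaw": 1}, {"travel": [0, 0, 0], "rot": [0, 0, -0.02], "jaw": 1}, {"travel": [0, 0, 0], "rot": [0, 0, -0.03], "jaw": 1}, {"travel": [0, 0, 0], "rot": [0, 0, -0.04], "jaw": 1}, {"travel": [0, 0, 0], "rot": [0, 0, -0.05], "jaw": 1}, {"travel": [0, 0, 0], "rot": [0, 0, -0.06], "jaw": 1}, {"travel": [0, 0, 0], "rot": [0, 0, -0.07], "jaw": 1}, {"travel": [0, 0, 0], "rot": [0, 0, -0.08], "jaw": 1}, {"travel": [0, 0, 0], "rot": [0, 0, -0.09], "jaw": 1}, {"travel": [0, 0, 0], "rot": [0, 0, -0.1], "jaw": 1}]}}

```text
time_s: 4.9
eef_pos: [0.5569, 0.1423, 0.3565]
tcp_rot: [-0.205, 0.979, 0.001, -0.0]
ft_force: [-1.0, 5.8, 0.8]
width: 0.288
```

```bash
python3 - <<'E'
from h import *
s,f=snap('wrist','w4.png');print(s['time_s'],s['eef_pos'],s['tcp_rot'],s['ft_force'],s['ft_torque'],s['width'])
E
```

```text
4.9 [0.5569 0.1423 0.3565] [-0.2051  0.9787  0.0014 -0.0004] [-1.0059  5.7911  0.8241] [1.5322 0.4595 0.2293] 0.288081064413216
```

View pics/w4.png

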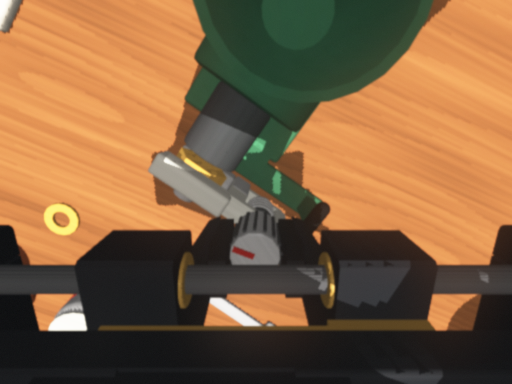

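Request:
{"op": "send_rows", "data": {"targets": [{"travel": [0, 0.003, 0], "rot": [0, 0, -0.01], "jaw": 1}, {"travel": [0, 0.005, 0], "rot": [0, 0, -0.02], "jaw": 1}, {"travel": [0, 0.005, 0], "rot": [0, 0, -0.03], "jaw": 1}, {"travel": [0, 0.005, 0], "rot": [0, 0, -0.04], "jaw": 1}, {"travel": [0, 0.005, 0], "rot": [0, 0, -0.05], "jaw": 1}]}}

```text
time_s: 5.58
eef_pos: [0.557, 0.1432, 0.3562]
tcp_rot: [-0.05, 0.999, 0.001, -0.001]
ft_force: [-0.9, 5.9, -1.2]
width: 0.286
```

```bash
python3 - <<'E'
from h import *
s=env.sense();print(s['time_s'],s['eef_pos'],s['tcp_rot'],s['ft_force'],s['ft_torque'],s['width'])
E
```

```text
5.575 [0.557  0.1432 0.3562] [-0.0495  0.9988  0.0012 -0.0007] [-0.908   5.9263 -1.2234] [1.4474 0.3196 0.3457] 0.28624671227701043
```

Request:
{"op": "send_rows", "data": {"targets": [{"travel": [0, 0.003, 0.003], "rot": [0, 0, -0.01], "jaw": 1}, {"travel": [0, 0.005, 0.003], "rot": [0, 0, -0.02], "jaw": 1}]}}

```text
time_s: 5.82
eef_pos: [0.5571, 0.1437, 0.3563]
tcp_rot: [0.013, 1.0, 0.0, -0.001]
ft_force: [-0.3, 0.8, -4.3]
width: 0.286
```

```bash
python3 - <<'E'
from h import *
s,f=snap('wrist','w5.png');print(s['time_s'],s['eef_pos'],s['tcp_rot'],s['ft_force'],s['ft_torque'],s['width'])
E
```

```text
5.825 [0.5571 0.1437 0.3563] [ 0.0133  0.9999  0.0003 -0.0013] [-0.2625  0.7769 -4.3103] [0.6965 0.2204 0.469 ] 0.28612603704985135
```

Request:
{"op": "send_rows", "data": {"targets": [{"travel": [0, 0.0, 0], "rot": [0, 0, -0.01], "jaw": 1}, {"travel": [0, 0.0, 0], "rot": [0, 0, -0.02], "jaw": 1}]}}

```text
time_s: 6.12
eef_pos: [0.557, 0.1438, 0.3564]
tcp_rot: [0.076, 0.997, 0.0, -0.001]
ft_force: [-0.5, 2.4, -3.6]
width: 0.29
```

```bash
python3 - <<'E'
from h import *
s,f=snap('wrist','w6.png');print(s['time_s'],s['eef_pos'],s['tcp_rot'],s['ft_force'],s['ft_torque'],s['width'])
E
```

```text
6.125 [0.557  0.1438 0.3564] [ 0.0756  0.9971  0.0004 -0.0014] [-0.5157  2.3969 -3.6318] [0.8948 0.2697 0.4494] 0.29023894877951706
```

View pics/w5.png

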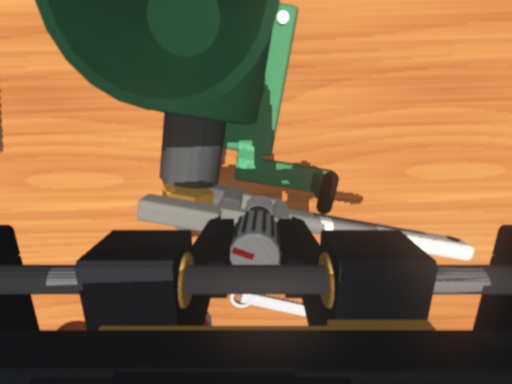

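View pics/w6.png

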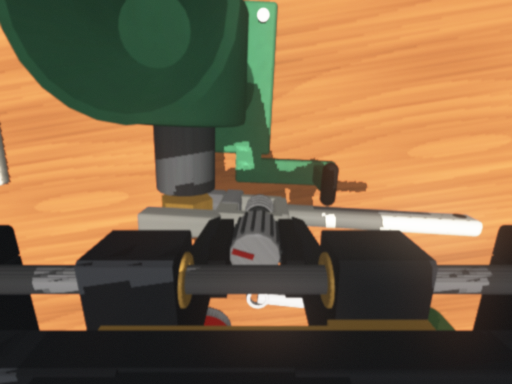

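Request:
{"op": "send_rows", "data": {"targets": [{"travel": [0, 0.0, 0], "rot": [0, 0, -0.01], "jaw": 1}, {"travel": [0, 0.0, 0], "rot": [0, 0, -0.02], "jaw": 1}, {"travel": [0, 0.0, 0], "rot": [0, 0, -0.03], "jaw": 1}]}}

```text
time_s: 6.55
eef_pos: [0.5568, 0.1441, 0.3566]
tcp_rot: [0.169, 0.986, 0.001, -0.001]
ft_force: [-2.9, 5.8, -3.8]
width: 0.287
```

```bash
python3 - <<'E'
from h import *
s,f=snap('wrist','w7.png');print(s['time_s'],s['eef_pos'],s['tcp_rot'],s['ft_force'],s['ft_torque'],s['width'],s['joints'])
for n in ['w3','w4','w5','w6','w7']:
    g=cv2.imread(f'pics/{n}.png')[235:270,225:290].astype(int); m=(g[...,2]-g[...,1]>60)
    y,x=np.nonzero(m.astype(int)); p=np.c_[x,y].astype(float); c=p.mean(0); u,sv,v=np.linalg.svd(p-c); print(n,len(p),c,np.degrees(np.arctan2(v[0,1],v[0,0])))
s,f=snap('scene','s7.png');cv2.imwrite('pics/s7z.png',cv2.resize(f['frame'][75:195,240:400],None,fx=5,fy=5,interpolation=cv2.INTER_CUBIC))
E
```

```text
6.55 [0.5568 0.1441 0.3566] [ 0.1685  0.9857  0.0006 -0.0014] [-2.9082  5.8331 -3.7716] [1.2651 0.3074 0.4712] 0.2867033341763461 [ 0.0472  0.4625  1.3068  0.0019  1.3749 -1.1852]
w3 114 [18.3684 16.3947] 21.72613486763332
w4 106 [17.9528 17.5377] 20.62149965713946
w5 106 [17.434  18.3113] 18.743586667297905
w6 104 [17.4038 18.9231] 15.594479057826591
w7 103 [17. 21.] 8.41504948392501
```

View pics/s7z.png

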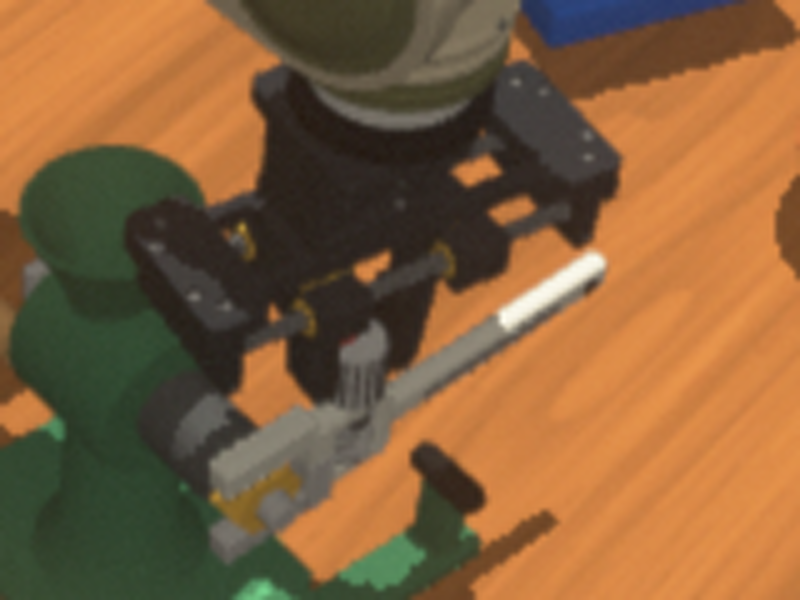

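View pics/w7.png

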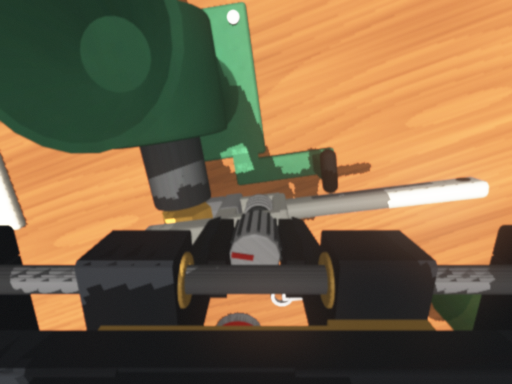

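The mark has begun slipping in the grip. I'll turn a little more to confirm the hard stop.

Request:
{"op": "send_rows", "data": {"targets": [{"travel": [0, 0.003, 0], "rot": [0, 0, -0.01], "jaw": 1}, {"travel": [0, 0.003, 0], "rot": [0, 0, -0.02], "jaw": 1}, {"travel": [0, 0.003, 0], "rot": [0, 0, -0.03], "jaw": 1}, {"travel": [0, 0.003, 0], "rot": [0, 0, -0.03], "jaw": 1}]}}

```text
time_s: 7.15
eef_pos: [0.5571, 0.1445, 0.3568]
tcp_rot: [0.26, 0.966, 0.0, -0.001]
ft_force: [-1.0, 4.7, -5.1]
width: 0.288
```

```bash
python3 - <<'E'
from h import *
s,f=snap('wrist','w8.png');print(s['time_s'],s['eef_pos'],s['tcp_rot'],s['ft_force'],s['ft_torque'],s['width'],s['joints'])
for n in ['w7','w8']:
    g=cv2.imread(f'pics/{n}.png')[235:270,225:290].astype(int); m=(g[...,2]-g[...,1]>60)
    y,x=np.nonzero(m.astype(int)); p=np.c_[x,y].astype(float); c=p.mean(0); u,sv,v=np.linalg.svd(p-c); print(n,len(p),c,np.degrees(np.arctan2(v[0,1],v[0,0])))
E
```

```text
7.15 [0.5571 0.1445 0.3568] [ 0.2598  0.9657  0.0004 -0.0006] [-0.9886  4.6849 -5.0797] [1.2033 0.0129 0.4401] 0.2883119055229964 [ 0.048   0.4626  1.3057  0.0012  1.3742 -0.9974]
w7 103 [17. 21.] 8.41504948392501
w8 103 [16.9223 22.4272] -3.889517762624956
```

The mark slipped 12° while the gripper turned 11°, so the roll is at its hard stop after about 1.13 rad. Next I release and rise.

Request:
{"op": "send_rows", "data": {"targets": [{"travel": [0, 0, 0], "rot": [0, 0, 0], "jaw": 0.5}, {"travel": [0, 0, 0], "rot": [0, 0, 0], "jaw": 0.4}, {"travel": [0, 0, 0], "rot": [0, 0, 0], "jaw": 0.4}, {"travel": [0, 0, 0.1], "rot": [0, 0, 0], "jaw": 0.4}, {"travel": [0, 0, 0.3], "rot": [0, 0, 0], "jaw": 0.4}, {"travel": [0, 0, 0.5], "rot": [0, 0, 0], "jaw": 0.4}, {"travel": [-0.2, 0.3, 0.5], "rot": [0, 0, 0], "jaw": 1}, {"travel": [-0.4, 0.6, 0.5], "rot": [0, 0, 0], "jaw": 1}, {"travel": [-0.4, 0.6, 0.5], "rot": [0, 0, 0], "jaw": 1}, {"travel": [-0.4, 0.6, 0.5], "rot": [0, 0, 0], "jaw": 1}]}}

```text
time_s: 8.45
eef_pos: [0.477, 0.2644, 0.4576]
tcp_rot: [0.26, 0.966, -0.0, 0.0]
ft_force: [0.9, -0.2, 0.8]
width: 0.167
```

```bash
python3 - <<'E'
from h import *
s,f=snap('wrist','w9.png');print(s['time_s'],s['eef_pos'],s['tcp_rot'],s['ft_force'],s['ft_torque'],s['width'])
s,f=snap('scene','s9.png');cv2.imwrite('pics/s9z.png',cv2.resize(f['frame'][95:215,220:380],None,fx=5,fy=5,interpolation=cv2.INTER_CUBIC))
s,f=snap('top','t9.png');cv2.imwrite('pics/t9z.png',cv2.resize(f['frame'][150:270,95:255],None,fx=5,fy=5,interpolation=cv2.INTER_CUBIC))
E
```

```text
8.45 [0.477  0.2644 0.4576] [ 0.2602  0.9656 -0.      0.0004] [ 0.8914 -0.1856  0.7558] [-0.0539 -0.0179  0.045 ] 0.16698850954040026
```

View pics/s9z.png

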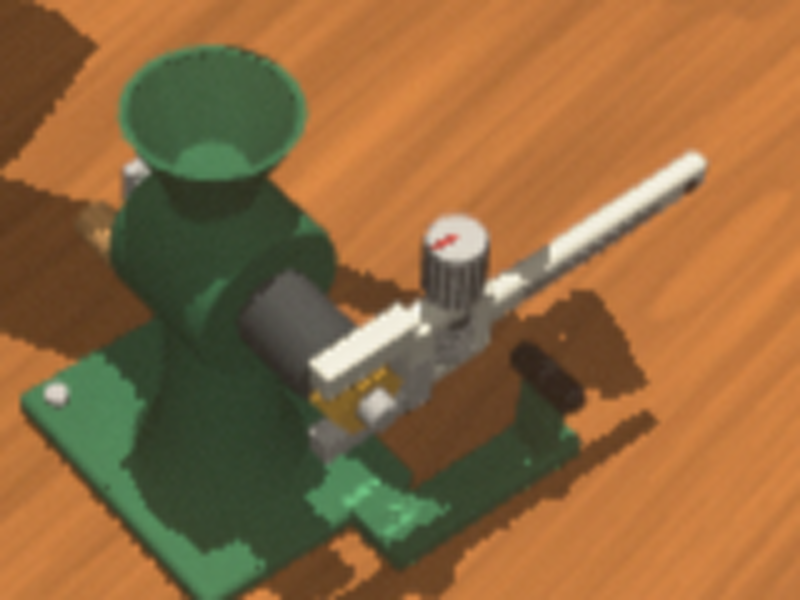

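View pics/t9z.png

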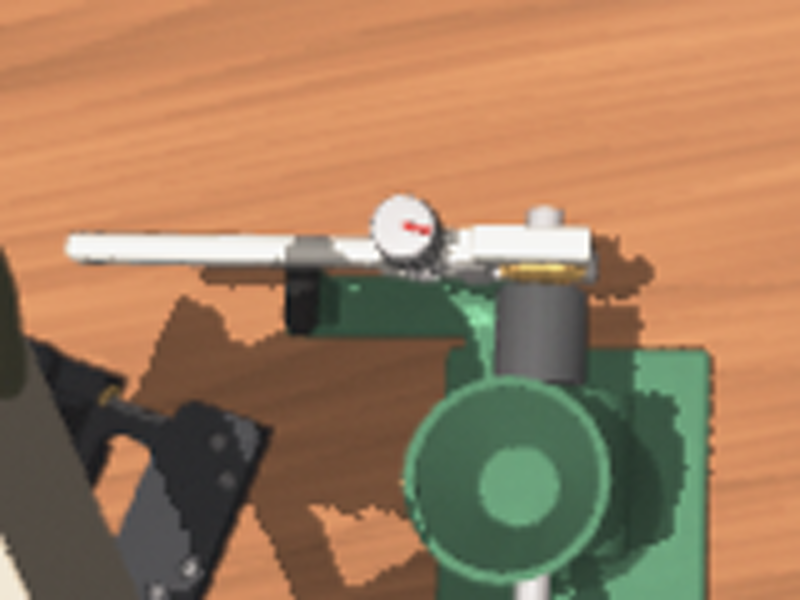

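View pics/w9.png

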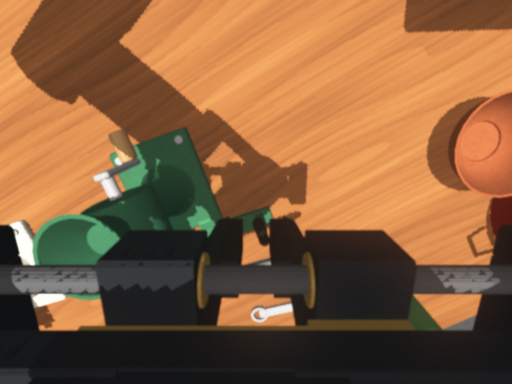

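```bash
python3 - <<'E'
from h import *
S=env.grab_frame('scene');T=env.grab_frame('top')
sc=lambda u,v:(220+(u+.5)/5-.5,95+(v+.5)/5-.5)
tp=lambda u,v:(95+(u+.5)/5-.5,150+(v+.5)/5-.5)
P={}
for n,a,b in [('rolltop',(456,239),(404,222)),('end',(696,162),(70,247)),('shade',(550,254),(288,248))]:
    P[n],e=tri([ray(S,*sc(*a)),ray(T,*tp(*b))]); print(n,P[n],e)
d=(P['end']-P['rolltop'])[:2]; d/=np.linalg.norm(d); print(d,np.degrees(np.arctan2(d[1],d[0])))
e=P['end']; print('press',e[:2]-.047*d,'nut',e[:2]-.202*d,'roll off',(P['rolltop'][:2]-e[:2])@d+.202)
E
```

```text
rolltop [0.5586 0.1405 0.2163] [2.1421149122908791e-07, 2.142114914894491e-07]
end [0.5859 0.2896 0.1647] [0.00012718373290246594, 0.00012718373290242986]
shade [0.5693 0.1995 0.1649] [0.0011525013281123077, 0.0011525013281121948]
[0.18   0.9837] 79.63025545918124
press [0.5774 0.2434] nut [0.5495 0.0909] roll off 0.050370753378241734
```

Request:
{"op": "send_rows", "data": {"targets": [{"travel": [0.1, -0.02, 0], "rot": [0, 0, -0.027], "jaw": 1}, {"travel": [0.2, -0.04, 0], "rot": [0, 0, -0.054], "jaw": 1}, {"travel": [0.3, -0.06, 0], "rot": [0, 0, -0.081], "jaw": 1}, {"travel": [0.4, -0.08, 0], "rot": [0, 0, -0.108], "jaw": 1}, {"travel": [0.5, -0.105, 0], "rot": [0, 0, -0.135], "jaw": 1}, {"travel": [0.5, -0.105, 0], "rot": [0, 0, -0.162], "jaw": 1}, {"travel": [0.5, -0.105, -0.1], "rot": [0, 0, -0.189], "jaw": 1}, {"travel": [0.5, -0.105, -0.25], "rot": [0, 0, -0.195], "jaw": 1}, {"travel": [0.5, -0.105, -0.4], "rot": [0, 0, -0.195], "jaw": 1}, {"travel": [0.5, -0.105, -0.43], "rot": [0, 0, -0.195], "jaw": 1}, {"travel": [0.5, -0.105, -0.43], "rot": [0, 0, -0.195], "jaw": 1}]}}

```text
time_s: 10.07
eef_pos: [0.5777, 0.2426, 0.3719]
tcp_rot: [0.769, 0.639, 0.0, 0.0]
ft_force: [-0.1, -0.7, 0.2]
width: 0.005
```

```bash
python3 - <<'E'
from h import *
s,f=snap('wrist','w10.png');print(s['time_s'],s['eef_pos'],s['tcp_rot'],s['ft_force'],s['ft_torque'],s['width'],s['joints'])
s,f=snap('scene','s10.png');cv2.imwrite('pics/s10z.png',cv2.resize(f['frame'][75:215,220:400],None,fx=4,fy=4,interpolation=cv2.INTER_CUBIC))
E
```

```text
10.075 [0.5777 0.2426 0.3719] [0.7689 0.6394 0.0002 0.0001] [-0.1307 -0.7177  0.1848] [-0.0747  0.0822 -0.0239] 0.005060628901427757 [ 0.209   0.539   1.1247 -0.      1.4774  0.3922]
```

View pics/s10z.png

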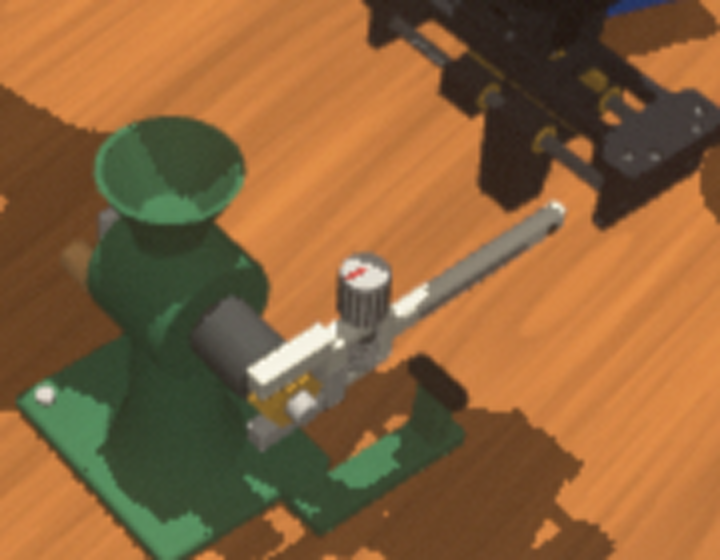

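View pics/w10.png

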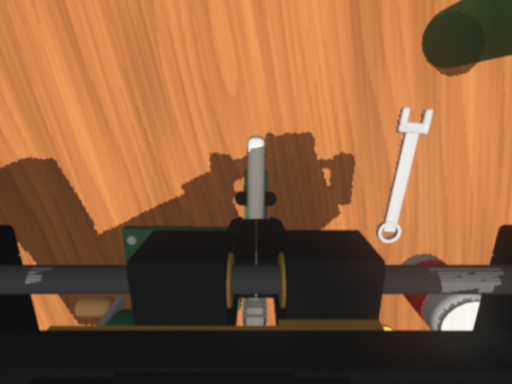

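The finger parting line (256) is centred over the handle (257). I'll lower onto it and press gradually.

Request:
{"op": "send_rows", "data": {"targets": [{"travel": [0, 0, -0.1], "rot": [0, 0, 0], "jaw": 1}, {"travel": [0, 0, -0.17], "rot": [0, 0, 0], "jaw": 1}, {"travel": [0, 0, -0.2], "rot": [0, 0, 0], "jaw": 1}, {"travel": [0, 0, -0.22], "rot": [0, 0, 0], "jaw": 1}, {"travel": [0, 0, -0.24], "rot": [0, 0, 0], "jaw": 1}, {"travel": [0, 0, -0.26], "rot": [0, 0, 0], "jaw": 1}]}}

```text
time_s: 10.92
eef_pos: [0.5773, 0.2432, 0.3196]
tcp_rot: [0.769, 0.64, 0.001, 0.0]
ft_force: [0.2, 0.7, 1.3]
width: 0.001
```

```bash
python3 - <<'E'
from h import *
s,f=snap('wrist','w11.png');print(s['time_s'],s['eef_pos'],s['tcp_rot'],s['ft_force'],s['ft_torque'],s['width'])
s,f=snap('scene','s11.png');cv2.imwrite('pics/s11z.png',cv2.resize(f['frame'][75:215,220:400],None,fx=4,fy=4,interpolation=cv2.INTER_CUBIC))
E
```

```text
10.925 [0.5773 0.2432 0.3196] [0.7686 0.6397 0.0005 0.0002] [0.1684 0.6792 1.32  ] [0.1188 0.0929 0.0016] 0.0010232997228361463
```

View pics/s11z.png

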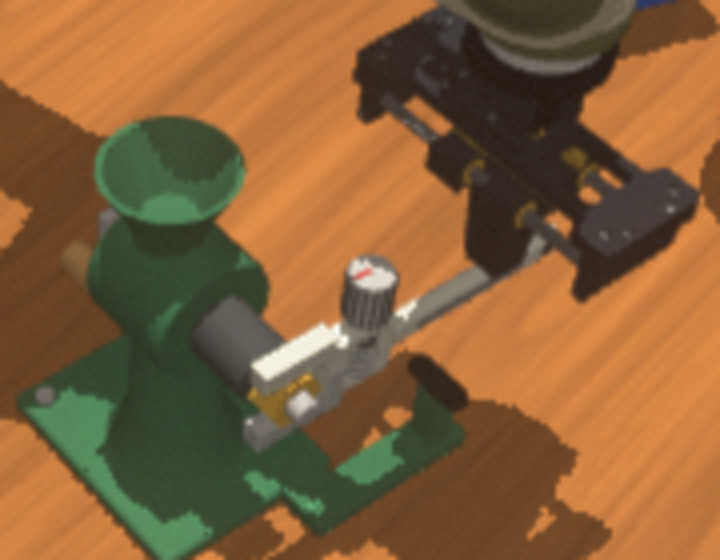

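Request:
{"op": "send_rows", "data": {"targets": [{"travel": [0, -0.002, -0.03], "rot": [0, 0, 0], "jaw": 1}, {"travel": [0, -0.005, -0.06], "rot": [0, 0, 0], "jaw": 1}, {"travel": [0, -0.01, -0.09], "rot": [0, 0, 0], "jaw": 1}, {"travel": [-0.002, -0.015, -0.12], "rot": [0, 0, 0], "jaw": 1}, {"travel": [-0.004, -0.022, -0.15], "rot": [0, 0, 0], "jaw": 1}, {"travel": [-0.006, -0.03, -0.18], "rot": [0, 0, 0], "jaw": 1}]}}

```text
time_s: 11.78
eef_pos: [0.576, 0.237, 0.2829]
tcp_rot: [0.769, 0.64, 0.0, -0.0]
ft_force: [0.7, 2.3, 1.3]
width: 0.007
```

```bash
python3 - <<'E'
from h import *
s,f=snap('wrist','w12.png');print(s['time_s'],s['eef_pos'],s['tcp_rot'],s['ft_force'],s['ft_torque'],s['width'])
s,f=snap('scene','s12.png');cv2.imwrite('pics/s12z.png',cv2.resize(f['frame'][75:215,220:400],None,fx=4,fy=4,interpolation=cv2.INTER_CUBIC))
E
```

```text
11.775 [0.576  0.237  0.2829] [ 0.7686  0.6397  0.     -0.    ] [0.657  2.3387 1.3086] [ 0.2865 -0.0413  0.0227] 0.0071785874216675335
```

View pics/s12z.png

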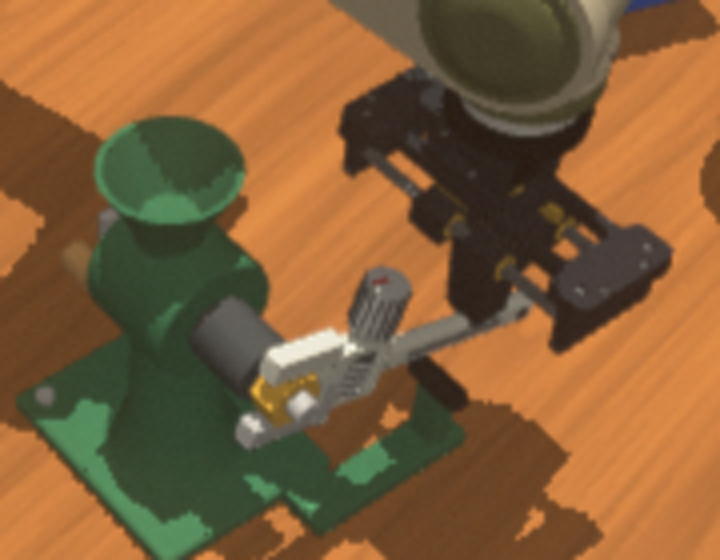

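The wrench turns with the nut and stays fitted. I'll continue to the stop.

Request:
{"op": "send_rows", "data": {"targets": [{"travel": [-0.002, -0.008, -0.025], "rot": [0, 0, 0], "jaw": 1}, {"travel": [-0.003, -0.016, -0.05], "rot": [0, 0, 0], "jaw": 1}, {"travel": [-0.005, -0.024, -0.075], "rot": [0, 0, 0], "jaw": 1}]}}

```text
time_s: 12.25
eef_pos: [0.575, 0.2322, 0.268]
tcp_rot: [0.769, 0.64, 0.0, -0.0]
ft_force: [1.5, 0.9, 1.6]
width: -0.0
```

```bash
python3 - <<'E'
from h import *
s,f=snap('scene','s13.png');print(s['time_s'],s['eef_pos'],s['ft_force'],s['ft_torque'],s['width']);cv2.imwrite('pics/s13z.png',cv2.resize(f['frame'][75:215,220:400],None,fx=4,fy=4,interpolation=cv2.INTER_CUBIC))
E
```

```text
12.25 [0.575  0.2322 0.268 ] [1.538  0.9241 1.623 ] [0.216  0.0067 0.03  ] -0.00038268268764590817
```

View pics/s13z.png

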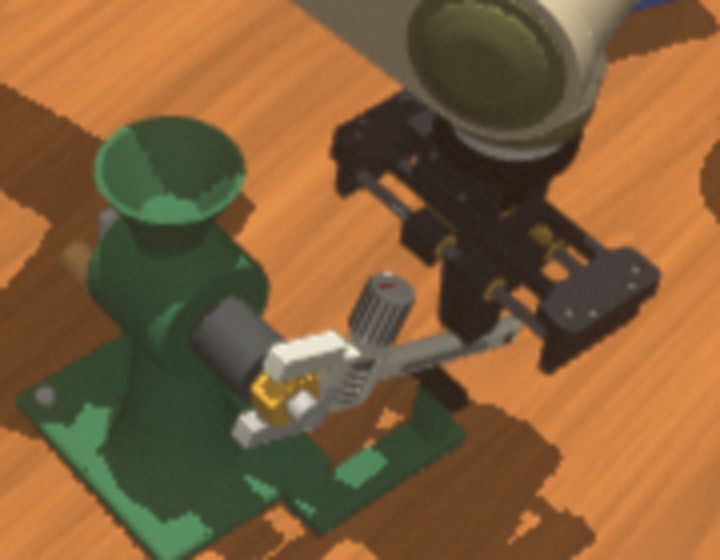

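Request:
{"op": "send_rows", "data": {"targets": [{"travel": [-0.001, -0.004, -0.015], "rot": [0, 0, 0], "jaw": 1}, {"travel": [-0.002, -0.009, -0.03], "rot": [0, 0, 0], "jaw": 1}]}}

```text
time_s: 12.55
eef_pos: [0.5746, 0.2303, 0.2623]
tcp_rot: [0.769, 0.64, -0.0, 0.0]
ft_force: [0.2, -1.3, 1.8]
width: 0.008
```

Request:
{"op": "send_rows", "data": {"targets": [{"travel": [-0.001, -0.004, -0.015], "rot": [0, 0, 0], "jaw": 1}, {"travel": [-0.001, -0.006, -0.025], "rot": [0, 0, 0], "jaw": 1}]}}

```text
time_s: 12.8
eef_pos: [0.5744, 0.2291, 0.2572]
tcp_rot: [0.769, 0.64, -0.0, 0.0]
ft_force: [-0.1, -0.5, 3.3]
width: 0.006
```

```bash
python3 - <<'E'
from h import *
s,f=snap('scene','s14.png');print(s['time_s'],s['eef_pos'],s['ft_force'],s['ft_torque'],s['width']);cv2.imwrite('pics/s14z.png',cv2.resize(f['frame'][75:215,220:400],None,fx=4,fy=4,interpolation=cv2.INTER_CUBIC))
E
```

```text
12.8 [0.5744 0.2291 0.2572] [-0.0843 -0.499   3.3234] [-0.1526  0.0666  0.0054] 0.005503948760747813
```

View pics/s14z.png

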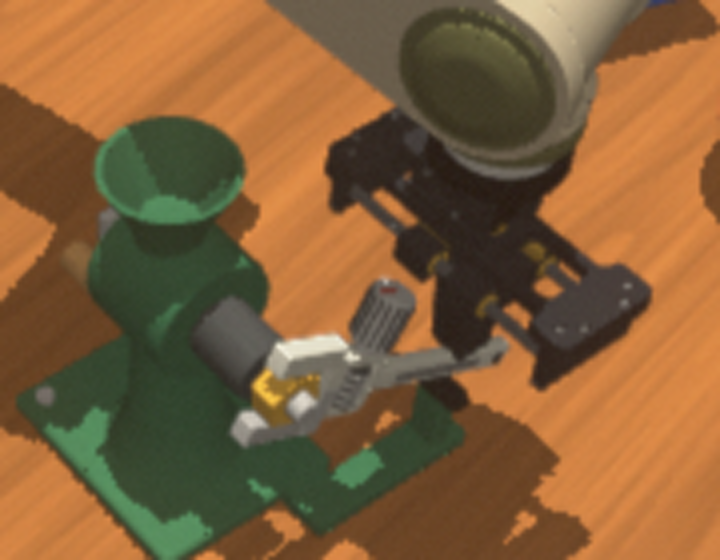

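Request:
{"op": "send_rows", "data": {"targets": [{"travel": [-0.001, -0.004, -0.015], "rot": [0, 0, 0], "jaw": 1}, {"travel": [-0.001, -0.006, -0.025], "rot": [0, 0, 0], "jaw": 1}]}}

```text
time_s: 13.1
eef_pos: [0.5742, 0.2285, 0.2554]
tcp_rot: [0.769, 0.64, 0.002, 0.001]
ft_force: [-8.7, 1.5, 30.8]
width: 0.006
```

```bash
python3 - <<'E'
from h import *
s,f=snap('scene','s15.png');print(s['time_s'],s['eef_pos'],s['ft_force'],s['ft_torque'],s['width']);cv2.imwrite('pics/s15z.png',cv2.resize(f['frame'][75:215,220:400],None,fx=4,fy=4,interpolation=cv2.INTER_CUBIC))
E
```

```text
13.1 [0.5742 0.2285 0.2554] [-8.6906  1.4514 30.8456] [-0.0569  1.6702 -0.0502] 0.006113476053900267
```

View pics/s15z.png

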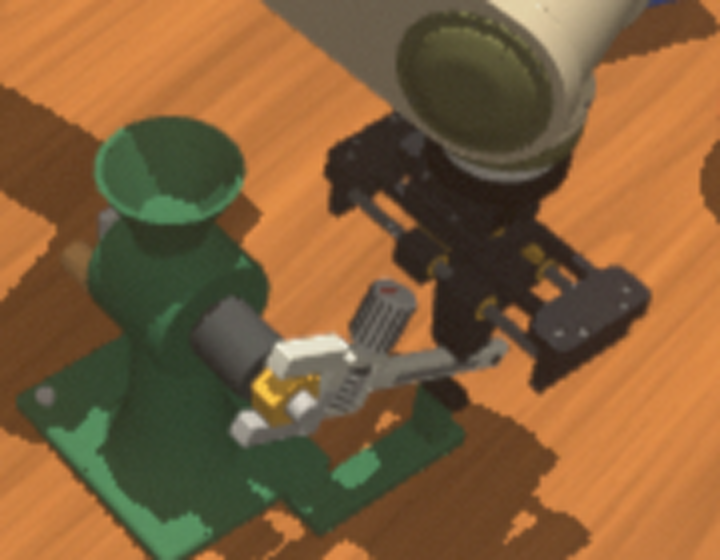

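Force jumped to 31 N, so the handle is on the stop. I'll ease off, hold briefly, then lift clear.

Request:
{"op": "send_rows", "data": {"targets": [{"travel": [0, 0, 0.015], "rot": [0, 0, 0], "jaw": 1}, {"travel": [0, 0, 0.02], "rot": [0, 0, 0], "jaw": 1}, {"travel": [0, 0, 0.025], "rot": [0, 0, 0], "jaw": 1}, {"travel": [0, 0, 0.05], "rot": [0, 0, 0], "jaw": 1}, {"travel": [0, 0, 0.15], "rot": [0, 0, 0], "jaw": 1}, {"travel": [0, 0.1, 0.35], "rot": [0, 0, 0], "jaw": 1}, {"travel": [0, 0.3, 0.6], "rot": [0, 0, 0], "jaw": 1}, {"travel": [0, 0.5, 0.8], "rot": [0, 0, 0], "jaw": 1}, {"travel": [0, 0.5, 0.8], "rot": [0, 0, 0], "jaw": 1}, {"travel": [0, 0.5, 0.8], "rot": [0, 0, 0], "jaw": 1}]}}

```text
time_s: 14.4
eef_pos: [0.5743, 0.3275, 0.4109]
tcp_rot: [0.769, 0.64, -0.001, -0.0]
ft_force: [0.5, -0.4, -1.7]
width: 0.008
```

```bash
python3 - <<'E'
from h import *
s,f=snap('scene','s16.png');print(s['time_s'],s['eef_pos'],s['ft_force'],s['ft_torque'],s['width']);cv2.imwrite('pics/s16z.png',cv2.resize(f['frame'][95:215,220:380],None,fx=5,fy=5,interpolation=cv2.INTER_CUBIC))
s,f=snap('top','t16.png');cv2.imwrite('pics/t16z.png',cv2.resize(f['frame'][150:270,95:255],None,fx=5,fy=5,interpolation=cv2.INTER_CUBIC))
E
```

```text
14.4 [0.5743 0.3275 0.4109] [ 0.4786 -0.3786 -1.6942] [-0.0484  0.0475  0.053 ] 0.008207092885846212
```

View pics/s16z.png

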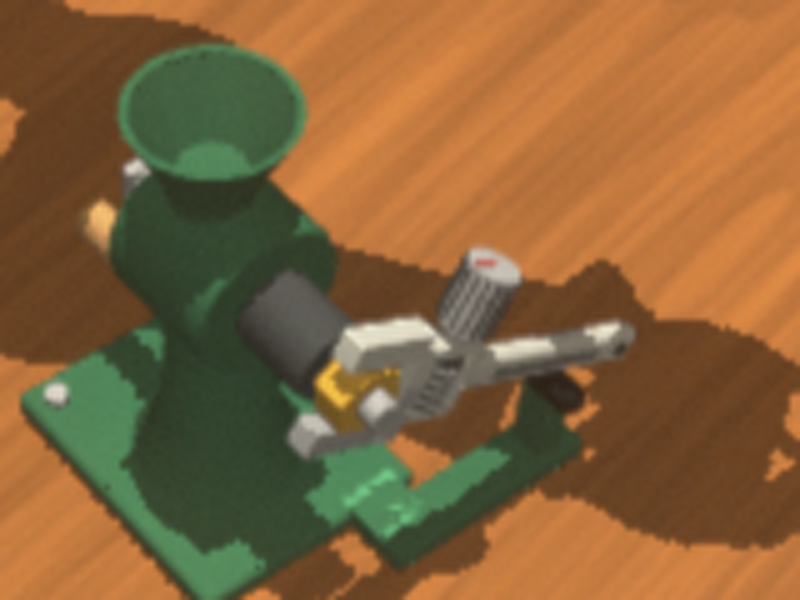

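View pics/t16z.png

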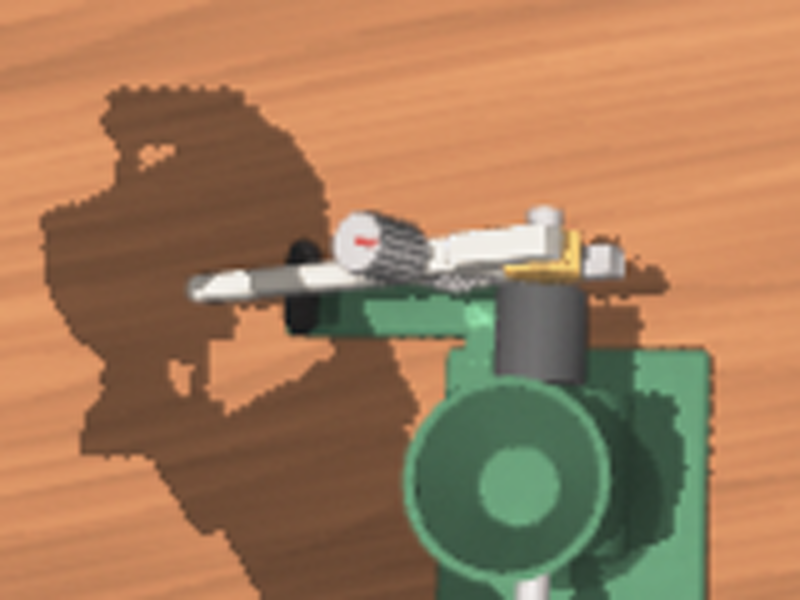

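```bash
python3 - <<'E'
from h import *
S=env.grab_frame('scene');T=env.grab_frame('top')
sc=lambda u,v:(220+(u+.5)/5-.5,95+(v+.5)/5-.5)
tp=lambda u,v:(95+(u+.5)/5-.5,150+(v+.5)/5-.5)
r,e1=tri([ray(S,*sc(495,266)),ray(T,*tp(357,243))]);e,e2=tri([ray(S,*sc(620,328)),ray(T,*tp(196,287))])
print(r,e1,e,e2)
d=np.array([.18,.9837]);f=lambda p:np.array([p[:2]@d,p[2]])
a0=f(np.array([.5859,.2896,.1647]))-f(np.array([.5586,.1405,.2163])); a1=f(e)-f(r)
an=lambda v:np.arctan2(v[1],v[0]); print('turn between',an(a0)-an(a1), 'expected drop slope', a1)
E
```

```text
[0.5624 0.1673 0.1793] [0.000584164056606394, 0.000584164056606536] [0.5807 0.2641 0.0657] [0.0003851000272458442, 0.0003851000272459424]
turn between 0.5283444107026287 expected drop slope [ 0.0985 -0.1136]
```

The wrench turned about 0.53 rad, the handle rests on the stop, and the gripper is clear. I'm handing in.

```bash
python3 - <<'E'
from h import *
print(env.finish_job()); print(env.sense()['time_s'])
E
```

```text
the job is handed in; nothing more can be done
None
the job is handed in; nothing more can be done
```

I rolled the worm clockwise until the jaws fitted the nut, then pressed the handle down onto the rubber stop and let go. The job is handed in, at about 14.5 s; no verdict was reported.

- **Jaws:** The roll turned about 1.13 rad by the gripper angle less the slip. It then slipped fully in the grip: the red mark moved 12° for 11° of gripper turn, with torque steady at about 0.45 N m. A rough reading of the mark in the top view gave a smaller turn, about 0.96 rad. Both are within the expected 0.85–1.15 rad. The nut had barely turned at that point; the handle end sat about 4 mm lower than at the start.
- **Handle:** I pressed with closed fingertips at the 155 mm point. The vertical force stayed at 1–3 N during the swing, below the 3–6 N stated, but the pictures show the nut turning with the wrench. It jumped to 31 N at the stop, and I backed off at once.
- **Last checks:** After lifting clear, triangulation gave about 0.53 rad of turn since the jaws were fitted. The pictures show the handle on the stop and the jaws still on the nut. The gripper was about 15 cm above and 10 cm to the side of where it last pressed.
- **Not checked directly:** I had no reading of the jaw travel or nut angle, only these force and picture checks.

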